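Push a row of tea boxes home in a counter rack and close its keeper

ROBOT

A 6-joint arm with a two-finger parallel gripper is mounted at the origin on a cart in front of the work surface, level with it; the furniture and walls round the work are solid. World frame = base frame: x ahead of the robot, y to its left, z up, the work surface at z = 0. Lengths are in mm, angles in rad, forces in N, time in s.
With the tool pointing down it reaches from about 275 to 850 mm from the base axis. Payload 19 kg.
Tool frame: the origin (TCP) lies on the centre line of the jaws, within the pads' length; the fingertips stand 19 mm ahead of it and the grasp point (between the pads) is the TCP; z points along the fingers, y is the direction in which the jaws open and shut (so a half turn about z gives the same grasp; the last joint's range is limited). The gripper opens to 85 mm and grips with 20 to 120 N. Pads are 22 mm wide; open, the fingers measure 114 mm over their backs; the gripper's body (76 mm by 85 mm) begins 54 mm behind the grasp point. The pads swing forward as they close: fully open they stand 13 mm farther back than shut.
Start: joints at [-1.234, 0.15, 1.437, -0, 1.554, -0.134], TCP at [260.791, -512.426, 250.267] pointing down, gripper open.
Joint ranges: [-2.8, 2.8], [-0.68, 2.1], [0.12, 2.68], [-1.39, 4.53], [0.16, 2.79], [-2.81, 2.81]. Speed limits (rad/s): [1.89, 1.89, 2.22, 3.01, 3.01, 3.01].

INTERFACE

Orientations are given as a rotation vector (axis times angle).
In Python, from plant import env, get_image gives the robot as it stands.
- The arm moves only by the tool play_rows, never from a script. Its argument "deltas" is a list of rows, each an object of numbers: "rx", "ry", "rz": the turn, a rotation vector about the tool's x, y, z in rad; "tx", "ty", "tz": the shift along the tool's x, y, z in mm; "grip": the opening, from -1 (shut) to 1 (fully open). In form: [{"rx": .., "ry": .., "rz": .., "tx": .., "ty": .., "tz": .., "grip": ..}, ...]. A call has exactly 8 rows; each row shifts and turns the commanded pose from where the row before left it, along the tool's axes as they then stand; what a row does not reach is not made up. A row lasts 1/8 s, in which the tool goes at most 62.5 mm and 10.7 degrees, less where a joint would pass 70% of its speed; a pose out of reach is approached as far as the arm can. A call is refused whole if a number of a shift passes 62.5 or a number of a turn 0.188, either way. A call with a gripper value outside its range is refused whole. The fingers move at their own pace and stop on an object; the grip force is fixed at half the most. Time passes only in rows, so rows that do not move let the fingers close, or fill a call up. It gives the time, the measured TCP pose, the force and the opening at its end, in the units of the state.
- env.observe(): the state, without advancing time (a new reading comes with each control period).
- get_image(name): name is "scene" or "top"; returns a dict with "image" (480x640x3 uint8, red, green, blue), "fx", "fy", "cx", "cy" (pixels), "extrinsics" (4x4, takes a point from world to camera coordinates). Camera axes: x right, y up, looking along -z (the intrinsics and any distortion apply to the point x, -y, -z); pixel columns grow to the right and rows downward; lengths in mm; the calibration is good to about 2 mm. A picture is of the moment at which its call begins. There is no depth.
- env.sign_off(): hands the job in, once; it reports no verdict.
The state is a dict: "t": time; "joint_pos": joint angles; "joint_velocities": joint speeds; "tau": joint torques, N m; "tcp_pos": TCP position; "eef_rot": TCP orientation; "wrist_force": force on the tool from outside, world axes, zero at the start; "moment": the same for the moment, N m; "width": opening from 0.0 (shut) to 1.0 (fully open).
Only numpy, scipy, OpenCV 4.12 (cv2) and the standard library are available. Lean on these libraries where they do the work, as an engineer would, in place of code of your own. Each camera call takes 0.05 s, during which the arm holds its last target. There are 200 camera calls.

TASK

Push the three tea boxes as one straight row into the low rack until the row is tight and the front box is pressed firmly but gently against the sprung rubber pad at the end, feeling for it because the stop has been clamped at an unknown depth. Do not lift or tip a box, let the row buckle, or ram the stop. Then back off and slide the keeper fully across behind the row, leaving the boxes tight together and still against the pad, and the jars nearby where they stand.

Things in the scene. Friction and masses are not known exactly. Their poses are not given: they have to be found in the camera images.
- rack: fixed low aluminium rack on the wooden hob cover. Origin: centre of the lane's mouth, on the cover (world z = 0.07). x points along the lane, into it; y across, to the keeper's side; z up. Lane: two rails 22 mm high, 300 mm long, 134 mm apart inside (132 at the mouth), flared outward by 10 mm each over the 70 mm before the mouth. Boxes slide on the cover between them.
- lane_end (a point): far end of the lane, 300 mm from the mouth. A dark crossbeam clamped on the rails before it carries a black rubber pad (100 mm wide, 8 to 52 mm up) on a spring of 3 N/mm, travel 11 mm. The free pad's face is 222 to 247 mm from the mouth, different each time and not measured: find it by feel. 8 N on the pad is ample, over 24 N too much. Let go, the row's friction keeps it on the pad.
- box_front: pale green tea carton, nearest the lane, meets the pad; all three alike: 71 mm along the row, 125 across, 73 high, 0.15 to 0.31 kg. Origin: centre of underside; x along the row (rack x), y across. At the start the three stand before the mouth in a rough row, gaps 4 to 13 mm, up to 5 mm and 0.03 rad out of line. Closed up the row is 212 mm long and takes 2 to 9 N to slide.
- box_mid: pale green tea carton, in the middle; all three alike: 71 mm along the row, 125 across, 73 high, 0.15 to 0.31 kg. Origin: centre of underside; x along the row (rack x), y across. At the start the three stand before the mouth in a rough row, gaps 4 to 13 mm, up to 5 mm and 0.03 rad out of line. Closed up the row is 212 mm long and takes 2 to 9 N to slide.
- box_rear: pale green tea carton, last in the row, pushed on; all three alike: 71 mm along the row, 125 across, 73 high, 0.15 to 0.31 kg. Origin: centre of underside; x along the row (rack x), y across. At the start the three stand before the mouth in a rough row, gaps 4 to 13 mm, up to 5 mm and 0.03 rad out of line. Closed up the row is 212 mm long and takes 2 to 9 N to slide.
- keeper (a joint): steel bar that slides across the lane behind the row (m): 0 to 0.008 at the start (open), 0.05 = fully across; grows along the rack's -y. Resists with about 1.5 N and stays where left. The bar lies at rack x -12 to 0 mm, 24 to 36 mm above the cover; a box that is not home stands in its way.
- keeper_knob (a point): middle of the keeper's black upright round knob, 16 mm thick and 32 mm tall (36 to 68 mm above the cover), on top of the bar. It moves with the bar, rack y from 143 to 93 mm, at rack x -6 mm.
- keeper_bracket (a point): top of the bracket under the keeper, 20 mm above the cover; 34 mm wide along rack x, 80 mm along rack y; two thin guide strips beside the bar reach 28 mm above the cover.
- spice_dark: spice jar with black cap, white and black label, 41 mm wide, 105 mm tall, a bystander near the far edge of the cover; origin: centre of its underside
- spice_blue: spice jar with dark cap, white and blue label, 41 mm wide, 105 mm tall, a bystander near the far edge of the cover; origin: centre of its underside
- pill_jar: small brown jar with white cap, 50 mm wide, 90 mm tall, a bystander near the far edge of the cover; origin: centre of its underside

How it is judged:
By the outcome, as a careful person would: the job done as asked, in the order asked, and still so for the second after the job is handed in, with the robot touching nothing.
It also fails if it takes over 72 s, if anything falls off the work surface, if the arm or the gripper's body presses on something with over 40 N, if the wrist force passes 120 N, or if a joint passes its speed limit or range.

## Working session

There is one attempt and no reset: what is moved stays moved. The work goes in short steps, Python scripts to look and compute and a tool call to move; the robot and the scene stay as the last step left them, time stands still between calls to the robot, and variables do not carry over. Pictures are saved under pics/ and viewed, about 8 in all and at most 12, crops included, and the job is handed in when it is done.

Besides the shell and the picture viewer there is one more tool, called after ">>>" in YAML: its name, and indented under it one key for each argument. play_rows: Moves the arm, as the interface text tells. Its arguments: {"type":"object","properties":{"deltas":{"type":"array","items":{"type":"object","properties":{"rx":{"type":"number"},"ry":{"type":"number"},"rz":{"type":"number"},"tx":{"type":"number"},"ty":{"type":"number"},"tz":{"type":"number"},"grip":{"type":"number"}}}}},"required":["deltas"]}

```bash
ls; mkdir -p pics; cat > h.py <<'E'
import numpy as np,cv2
from plant import env,get_image
def snap(n,f):
    d=get_image(n); cv2.imwrite('pics/'+f,d['image'][:,:,::-1]); np.savez('pics/'+n+'.npz',**{k:d[k] for k in('fx','fy','cx','cy','extrinsics')}, **({'dist':d['distortion']} if 'distortion' in d else {})); return d
def ray(d,u,v,z):
    E=np.array(d['extrinsics']);R=E[:3,:3];t=E[:3,3]
    c=np.array([(u-d['cx'])/d['fx'],-(v-d['cy'])/d['fy'],-1.]); o=-R.T@t; w=R.T@c
    return o+w*(z-o[2])/w[2]
def proj(d,p):
    E=np.array(d['extrinsics']);c=E[:3,:3]@np.array(p,float)+E[:3,3]
    return d['cx']+d['fx']*c[0]/-c[2], d['cy']-d['fy']*c[1]/-c[2]
E
python3 - <<'E'
from h import *
for n in('scene','top'):
    d=snap(n,n+'0.png'); print(n,[k for k in d],d['fx'],d['fy'],d['cx'],d['cy'],np.round(d['extrinsics'],3).tolist())
print(env.observe())
E
```

```text
pics
scene ['image', 'fx', 'fy', 'cx', 'cy', 'extrinsics'] 505.145389776082 505.145389776082 324.7277418567435 228.9613690416447 [[-0.836, -0.549, -0.005, 517.748], [0.362, -0.559, 0.745, -319.221], [-0.412, 0.621, 0.667, -1036.025], [0.0, 0.0, 0.0, 1.0]]
top ['image', 'fx', 'fy', 'cx', 'cy', 'extrinsics'] 542.9871319111437 542.9871319111437 320.427189086313 244.0258655606051 [[-0.005, -1.0, 0.011, 18.472], [0.991, -0.003, 0.133, -631.306], [-0.133, 0.011, 0.991, -1089.06], [0.0, 0.0, 0.0, 1.0]]
{'t': 0.1, 'joint_pos': array([-1.23402581e+00,  1.50911812e-01,  1.43793910e+00,  8.63413944e-06,
        1.55379929e+00, -1.33981140e-01]), 'joint_velocities': array([-0.00188204, -0.00034798, -0.00261793, -0.00057242,  0.00134746,
       -0.0002413 ]), 'tau': array([ 5.71893586e-03, -7.14384198e+01, -5.71792066e+01,  5.49415131e-05,
        7.12933950e-03, -1.27845585e-06]), 'tcp_pos': array([ 260.72390643, -512.27209759,  249.76346752]), 'eef_rot': array([-3.05394487e+00, -7.32400206e-01,  1.54605767e-04]), 'wrist_force': array([ 0.91376888,  0.82344707, -0.14683271]), 'moment': array([-0.04825561,  0.05339521,  0.01123249]), 'width': 1.0015915714210304}
```

View pics/top0.png

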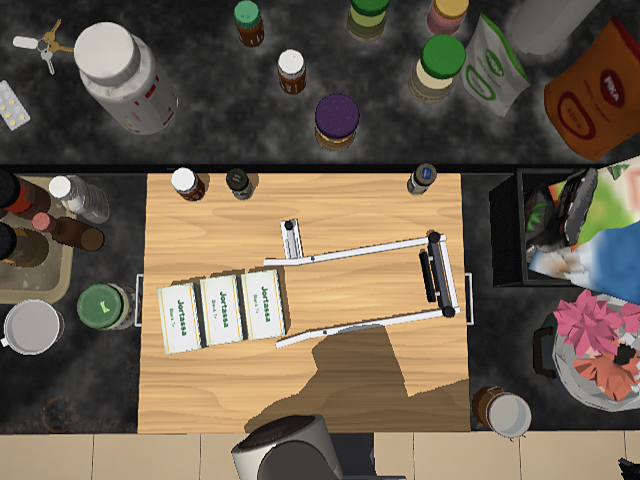

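View pics/scene0.png

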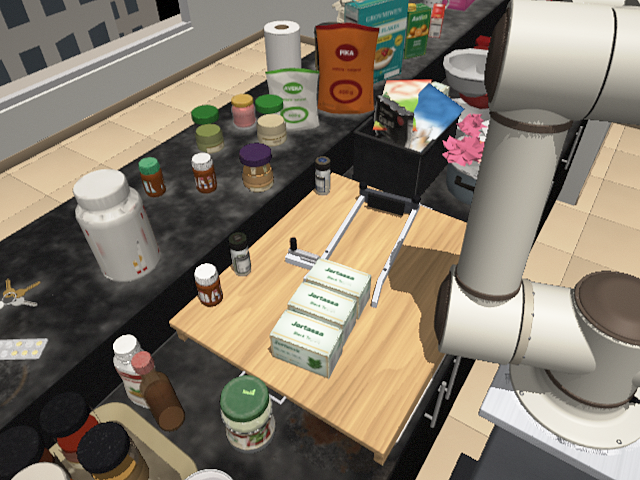

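The top view shows the boxes at about (182,318), (222,310) and (265,303). The lane runs right from the mouth at about (312,258)/(325,332), the keeper knob is at (289,226), and the pad is at about x=430. I'll zoom in to measure.

```bash
python3 - <<'E'
import cv2
i=cv2.imread('pics/top0.png')[205:365,150:470]
cv2.imwrite('pics/crop0.png',cv2.resize(i,None,fx=2.5,fy=2.5,interpolation=cv2.INTER_CUBIC))
E
```

```text
(no output)
```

View pics/crop0.png

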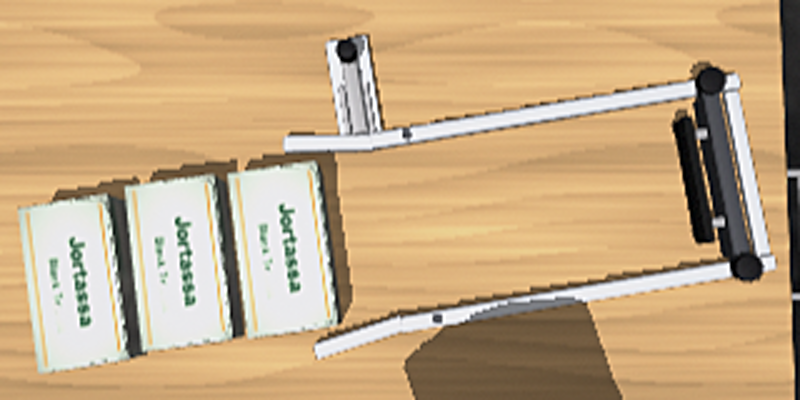

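```bash
cat > m.py <<'E'
from h import *
d=dict(np.load('pics/top.npz'))
P=lambda x,y,z: ray(d,150+(x+.5)/2.5-.5,205+(y+.5)/2.5-.5,z)[:2]
a,b,c,e=[P(*q,92) for q in((375,150),(403,316),(695,97),(733,265))]
print('rail',a,b,c,e)
print('mouth w',np.linalg.norm(a-b),'angles',[np.degrees(np.arctan2(*(q[::-1]))) for q in(c-a,e-b,a-b)])
ax=(c-a)/np.linalg.norm(c-a)+(e-b)/np.linalg.norm(e-b); ax/=np.linalg.norm(ax); ay=np.array([-ax[1],ax[0]])
o=(a+b)/2; o-=0
print('axis',ax,'ang',np.arctan2(ax[1],ax[0]),'mouth',o,(a-o)@ax,(a-o)@ay,(c-o)@ax,(c-o)@ay,(e-o)@ay)
def R(p): return np.round([(p-o)@ax,(p-o)@ay],1)
k=P(347,46,138);print('knob',k,R(k))
for n,q in dict(rear=[(20,208),(108,196),(130,358),(40,372)],mid=[(126,185),(213,174),(233,338),(140,352)],front=[(230,171),(315,161),(340,324),(245,337)]).items():
    w=[P(*t,143) for t in q]; print(n,np.mean(w,0),R(np.mean(w,0)),'edges',[round(np.linalg.norm(w[i]-w[i-1]),1) for i in range(4)],[R(t).tolist() for t in w])
print('pad near edge z122',R(P(675,118,122)),R(P(700,243,122)))
print('lane end',R(P(752,170,92)))
E
python3 m.py
```

```text
rail [583.52031672  57.83022083] [453.61033813  35.9501594 ] [ 625.06875114 -197.35442806] [ 491.91364332 -223.15022873]
mouth w 131.73966609626484 angles [np.float64(-80.75241140148354), np.float64(-81.59076178277277), np.float64(9.560304951964273)]
axis [ 0.15347589 -0.98815239] ang -1.4167114451003198 mouth [518.56532742  46.89019012] -0.8413929115886499 65.86445903336005 257.69661141451724 67.75595351544034 -67.7806183286769
knob [659.10101928  78.03621971] [ -9.2 143.7]
rear [480.40328193 279.46989777] [-235.7   -2. ] edges [np.float64(122.0), np.float64(66.0), np.float64(121.0), np.float64(66.6)] [[-268.9, 59.5], [-202.9, 58.0], [-202.2, -63.0], [-268.7, -62.6]]
mid [495.75379158 203.05751046] [-157.8    1.4] edges [np.float64(124.1), np.float64(65.5), np.float64(122.7), np.float64(69.1)] [[-188.6, 64.1], [-123.1, 62.0], [-125.2, -60.6], [-194.3, -59.8]]
front [505.78251137 125.43019874] [-79.6  -0.6] edges [np.float64(123.7), np.float64(64.2), np.float64(122.7), np.float64(70.8)] [[-110.2, 62.3], [-46.1, 59.7], [-45.6, -63.0], [-116.4, -61.3]]
pad near edge z122 [232.5  51.1] [233.9 -46.6]
lane end [291.7   3.3]
```

```bash
cat >> h.py <<'E'
from scipy.spatial.transform import Rotation as Ro
O=np.array([518.57,46.89]);AX=np.array([.15348,-.98815]);AY=np.array([.98815,.15348])
def rack(p): q=np.array(p[:2])-O; return np.round([q@AX,q@AY,p[2]-70],1)
def world(r): return np.r_[O+AX*r[0]+AY*r[1],r[2]+70]
R0=Ro.from_matrix(np.c_[np.r_[-AX,0],np.r_[AY,0],[0,0,-1]])
def plan(target,n,tilt=0,cur=None,curR=None):
    s=env.observe(); p=s['tcp_pos'] if cur is None else cur; R=Ro.from_rotvec(s['eef_rot']) if curR is None else curR
    T=R0*Ro.from_rotvec([0,tilt,0]); w=(R.inv()*T).as_rotvec(); dp=(world(target)-p)/n
    for i in range(n):
        print({'t':np.round(R.inv().apply(dp),1).tolist(),'r':np.round(w/n,4).tolist()}); R=R*Ro.from_rotvec(w/n)
E
python3 - <<'E'
from h import *
S,T=dict(np.load('pics/scene.npz')),dict(np.load('pics/top.npz'))
for n,a,b in(('green',(103,303),(247,392)),('sdark cap',(237,176),(239,238))):
    best=min((np.hypot(*(np.array(proj(S,ray(T,*a,z)))-b)),z) for z in range(0,250,2)); print(n,best,ray(T,*a,best[1]),rack(ray(T,*a,best[1])))
plan([-305,-1,180],16)
E
```

```text
green (np.float64(4.110984200355381), 118) [509.07827589 431.84789105 118.        ] [-381.9   49.7   48. ]
sdark cap (np.float64(4.1067663889949095), 174) [742.24782791 172.63265621 174.        ] [-89.9 240.3 104. ]
{'t': [36.1, -42.0, 0.0], 'r': [-0.0001, -0.0, -0.0784]}
{'t': [39.3, -39.0, 0.0], 'r': [-0.0001, -0.0, -0.0784]}
{'t': [42.2, -35.8, 0.0], 'r': [-0.0001, -0.0, -0.0784]}
{'t': [44.9, -32.4, 0.0], 'r': [-0.0001, -0.0, -0.0784]}
{'t': [47.3, -28.8, 0.0], 'r': [-0.0001, -0.0, -0.0784]}
{'t': [49.4, -25.0, 0.0], 'r': [-0.0001, -0.0, -0.0784]}
{'t': [51.2, -21.1, 0.0], 'r': [-0.0001, -0.0, -0.0784]}
{'t': [52.7, -17.0, 0.0], 'r': [-0.0001, -0.0, -0.0784]}
{'t': [53.9, -12.8, 0.0], 'r': [-0.0001, -0.0, -0.0784]}
{'t': [54.7, -8.6, 0.0], 'r': [-0.0001, -0.0, -0.0784]}
{'t': [55.2, -4.2, -0.0], 'r': [-0.0001, -0.0, -0.0784]}
{'t': [55.4, 0.1, -0.0], 'r': [-0.0001, -0.0, -0.0784]}
{'t': [55.2, 4.4, -0.0], 'r': [-0.0001, -0.0, -0.0784]}
{'t': [54.7, 8.7, -0.0], 'r': [-0.0001, -0.0, -0.0784]}
{'t': [53.8, 13.0, -0.0], 'r': [-0.0001, -0.0, -0.0784]}
{'t': [52.6, 17.2, -0.0], 'r': [-0.0001, -0.0, -0.0784]}
```

>>> play_rows:
  deltas:
    - {"tx": 36, "ty": -42, "rz": -0.0784, "grip": 0.4}
    - {"tx": 39.3, "ty": -39, "rz": -0.0784, "grip": 0.4}
    - {"tx": 42.2, "ty": -35.8, "rz": -0.0784, "grip": 0.4}
    - {"tx": 44.9, "ty": -32.4, "rz": -0.0784, "grip": 0.4}
    - {"tx": 47.3, "ty": -28.8, "rz": -0.0784, "grip": 0.4}
    - {"tx": 49.4, "ty": -25, "rz": -0.0784, "grip": 0.4}
    - {"tx": 51.2, "ty": -21.1, "rz": -0.0784, "grip": 0.4}
    - {"tx": 52.7, "ty": -17, "rz": -0.0784, "grip": 0.4}

```text
validation failed for argument at $.de...
```

>>> play_rows:
  deltas:
    - {"tx": 53.9, "ty": -12.8, "rz": -0.0784, "grip": 0.4}
    - {"tx": 54.7, "ty": -8.6, "rz": -0.0784, "grip": 0.4}
    - {"tx": 55.2, "ty": -4.2, "rz": -0.0784, "grip": 0.4}
    - {"tx": 55.4, "ty": 0, "rz": -0.0784, "grip": 0.4}
    - {"tx": 55.2, "ty": 4.4, "rz": -0.0784, "grip": 0.4}
    - {"tx": 54.7, "ty": 8.7, "rz": -0.0784, "grip": 0.4}
    - {"tx": 53.8, "ty": 13, "rz": -0.0784, "grip": 0.4}
    - {"tx": 52.6, "ty": 17.2, "rz": -0.0784, "grip": 0.4}

```text
validation failed for argument at $.de...
```

```bash
python3 - <<'E'
from h import *
s=env.observe();print(s['t'],rack(s['tcp_pos']),s['wrist_force'],s['width'],s['joint_velocities'].round(2))
plan([-310,-1,43],8,0.1)
snap('top','top1.png');d=snap('scene','scene1.png')
E
```

```text
0.1 [ 513.  -340.6  179.8] [ 0.91376888  0.82344707 -0.14683271] 1.0015915714210304 [-0. -0. -0. -0.  0. -0.]
{'t': [72.4, -84.5, 17.2], 'r': [0.0077, 0.0107, -0.1566]}
{'t': [84.5, -72.1, 18.6], 'r': [0.0077, 0.0107, -0.1566]}
{'t': [94.5, -57.9, 20.1], 'r': [0.0077, 0.0107, -0.1566]}
{'t': [102.1, -42.3, 21.6], 'r': [0.0077, 0.0107, -0.1566]}
{'t': [107.2, -25.7, 22.9], 'r': [0.0077, 0.0107, -0.1566]}
{'t': [109.6, -8.5, 24.2], 'r': [0.0077, 0.0107, -0.1566]}
{'t': [109.3, 8.9, 25.4], 'r': [0.0077, 0.0107, -0.1566]}
{'t': [106.3, 26.0, 26.4], 'r': [0.0077, 0.0107, -0.1566]}
```

View pics/scene1.png

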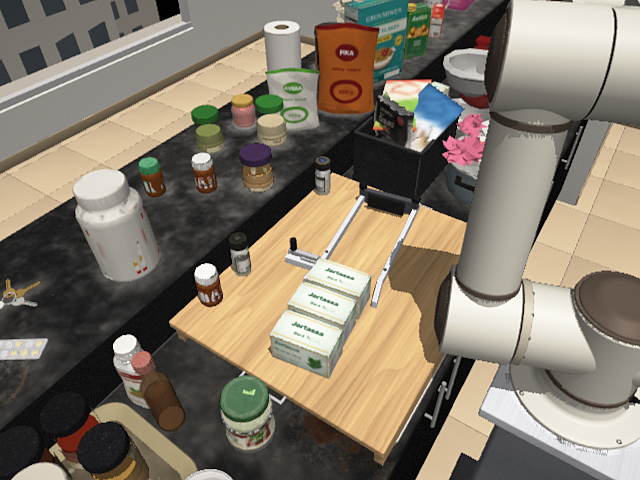

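The picture is unchanged: both calls were refused, probably because each row needs all seven keys.

>>> play_rows:
  deltas:
    - {"rx": 0, "ry": 0, "rz": -0.0784, "tx": 36, "ty": -42, "tz": 0, "grip": 0.4}
    - {"rx": 0, "ry": 0, "rz": -0.0784, "tx": 39.3, "ty": -39, "tz": 0, "grip": 0.4}
    - {"rx": 0, "ry": 0, "rz": -0.0784, "tx": 42.2, "ty": -35.8, "tz": 0, "grip": 0.4}
    - {"rx": 0, "ry": 0, "rz": -0.0784, "tx": 44.9, "ty": -32.4, "tz": 0, "grip": 0.4}
    - {"rx": 0, "ry": 0, "rz": -0.0784, "tx": 47.3, "ty": -28.8, "tz": 0, "grip": 0.4}
    - {"rx": 0, "ry": 0, "rz": -0.0784, "tx": 49.4, "ty": -25, "tz": 0, "grip": 0.4}
    - {"rx": 0, "ry": 0, "rz": -0.0784, "tx": 51.2, "ty": -21.1, "tz": 0, "grip": 0.4}
    - {"rx": 0, "ry": 0, "rz": -0.0784, "tx": 52.7, "ty": -17, "tz": 0, "grip": 0.4}

```text
t: 1.2
tcp_pos: [365.7, -80.5, 250.5]
eef_rot: [2.678, 1.642, 0.001]
wrist_force: [1.0, -0.9, 0.7]
width: 0.7
```

>>> play_rows:
  deltas:
    - {"rx": 0, "ry": 0, "rz": -0.0784, "tx": 53.9, "ty": -12.8, "tz": 0, "grip": 0.4}
    - {"rx": 0, "ry": 0, "rz": -0.0784, "tx": 54.7, "ty": -8.6, "tz": 0, "grip": 0.4}
    - {"rx": 0, "ry": 0, "rz": -0.0784, "tx": 55.2, "ty": -4.2, "tz": 0, "grip": 0.4}
    - {"rx": 0, "ry": 0, "rz": -0.0784, "tx": 55.4, "ty": 0, "tz": 0, "grip": 0.4}
    - {"rx": 0, "ry": 0, "rz": -0.0784, "tx": 55.2, "ty": 4.4, "tz": 0, "grip": 0.4}
    - {"rx": 0, "ry": 0, "rz": -0.0784, "tx": 54.7, "ty": 8.7, "tz": 0, "grip": 0.4}
    - {"rx": 0, "ry": 0, "rz": -0.0784, "tx": 53.8, "ty": 13, "tz": 0, "grip": 0.4}
    - {"rx": 0, "ry": 0, "rz": -0.0784, "tx": 52.6, "ty": 17.2, "tz": 0, "grip": 0.4}

```text
t: 2.2
tcp_pos: [470.7, 350.2, 250.2]
eef_rot: [2.04, 2.389, -0.0]
wrist_force: [1.5, -0.3, 0.2]
width: 0.696
```

```bash
python3 - <<'E'
from h import *
s=env.observe();print(s['t'],rack(s['tcp_pos']),s['wrist_force'],s['width'],s['joint_velocities'].round(2))
plan([-312,-1,43],8,0.1)
E
```

```text
2.2 [-307.    -0.7  180.2] [ 1.520302   -0.26309399  0.17404524] 0.6964810613268677 [ 0.59  0.69 -0.79 -0.    0.09 -0.03]
{'t': [0.6, -0.0, 17.1], 'r': [-0.0, 0.0125, 0.0004]}
{'t': [0.4, -0.0, 17.2], 'r': [-0.0, 0.0125, 0.0004]}
{'t': [0.2, -0.0, 17.2], 'r': [-0.0, 0.0125, 0.0004]}
{'t': [-0.0, -0.0, 17.2], 'r': [-0.0, 0.0125, 0.0004]}
{'t': [-0.2, -0.0, 17.2], 'r': [-0.0, 0.0125, 0.0004]}
{'t': [-0.5, -0.0, 17.2], 'r': [-0.0, 0.0125, 0.0004]}
{'t': [-0.7, -0.0, 17.1], 'r': [-0.0, 0.0125, 0.0004]}
{'t': [-0.9, -0.0, 17.1], 'r': [-0.0, 0.0125, 0.0004]}
```

>>> play_rows:
  deltas:
    - {"rx": 0, "ry": -0.0125, "rz": 0, "tx": 0.5, "ty": 0, "tz": 17.5, "grip": 0.4}
    - {"rx": 0, "ry": -0.0125, "rz": 0, "tx": 0.5, "ty": 0, "tz": 17.5, "grip": 0.4}
    - {"rx": 0, "ry": -0.0125, "rz": 0, "tx": 0.5, "ty": 0, "tz": 17.5, "grip": 0.4}
    - {"rx": 0, "ry": -0.0125, "rz": 0, "tx": 0.5, "ty": 0, "tz": 17.5, "grip": 0.4}
    - {"rx": 0, "ry": -0.0125, "rz": 0, "tx": 0.5, "ty": 0, "tz": 17.5, "grip": 0.4}
    - {"rx": 0, "ry": -0.0125, "rz": 0, "tx": 1, "ty": 0, "tz": 17.5, "grip": 0.4}
    - {"rx": 0, "ry": -0.0125, "rz": 0, "tx": 1, "ty": 0, "tz": 17.5, "grip": 0.4}
    - {"rx": 0, "ry": -0.0125, "rz": 0, "tx": 1, "ty": 0, "tz": 15, "grip": 0.4}

```text
t: 3.2
tcp_pos: [470.6, 347.8, 111.5]
eef_rot: [1.993, 2.327, -0.101]
wrist_force: [0.2, 0.3, 0.9]
width: 0.701
```

```bash
python3 - <<'E'
from h import *
s=env.observe();print(s['t'],rack(s['tcp_pos']),s['wrist_force'],s['width'],(R0.inv()*Ro.from_rotvec(s['eef_rot'])).as_rotvec().round(3))
snap('scene','scene2.png'); i=cv2.imread('pics/scene2.png')[200:440,160:480]
cv2.imwrite('pics/c2.png',cv2.resize(i,None,fx=2.5,fy=2.5))
E
```

```text
3.2 [-304.7   -1.2   41.5] [0.22053243 0.27727335 0.94085429] 0.7012031635206093 [ 0.    -0.101 -0.   ]
```

View pics/c2.png

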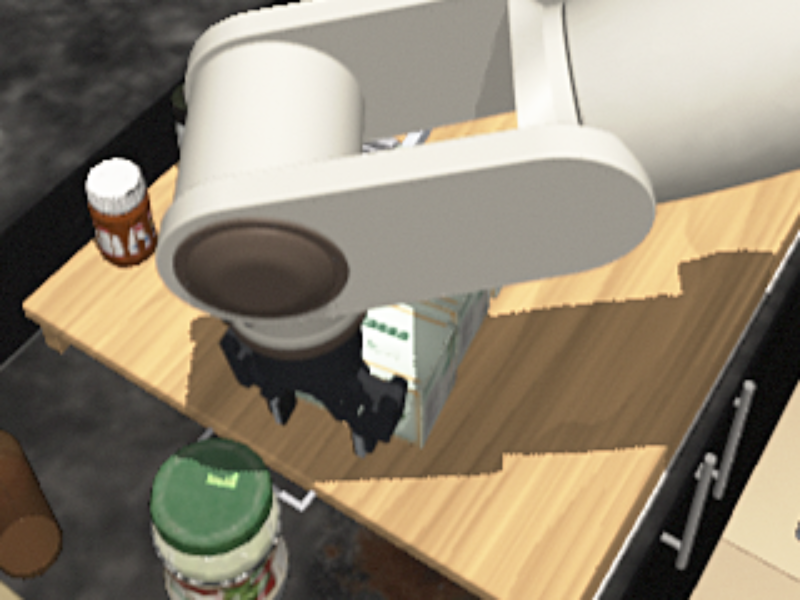

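The fingers are behind the rear box, clear of the green jar and at the right height. Now I'll push.

>>> play_rows:
  deltas:
    - {"rx": 0, "ry": 0, "rz": 0, "tx": -7, "ty": 0, "tz": 0.7, "grip": 0.4}
    - {"rx": 0, "ry": 0, "rz": 0, "tx": -7, "ty": 0, "tz": 0.7, "grip": 0.4}
    - {"rx": 0, "ry": 0, "rz": 0, "tx": -5, "ty": 0, "tz": 0.5, "grip": 0.4}
    - {"rx": 0, "ry": 0, "rz": 0, "tx": -5, "ty": 0, "tz": 0.5, "grip": 0.4}
    - {"rx": 0, "ry": 0, "rz": 0, "tx": -5, "ty": 0, "tz": 0.5, "grip": 0.4}
    - {"rx": 0, "ry": 0, "rz": 0, "tx": -5, "ty": 0, "tz": 0.5, "grip": 0.4}
    - {"rx": 0, "ry": 0, "rz": 0, "tx": -5, "ty": 0, "tz": 0.5, "grip": 0.4}
    - {"rx": 0, "ry": 0, "rz": 0, "tx": -5, "ty": 0, "tz": 0.5, "grip": 0.4}

```text
t: 4.25
tcp_pos: [477.6, 304.4, 113.1]
eef_rot: [1.993, 2.328, -0.098]
wrist_force: [-1.6, 6.7, 3.6]
width: 0.702
```

>>> play_rows:
  deltas:
    - {"rx": 0, "ry": 0, "rz": 0, "tx": -6, "ty": 0, "tz": 0.6, "grip": 0.4}
    - {"rx": 0, "ry": 0, "rz": 0, "tx": -6, "ty": 0, "tz": 0.6, "grip": 0.4}
    - {"rx": 0, "ry": 0, "rz": 0, "tx": -6, "ty": 0, "tz": 0.6, "grip": 0.4}
    - {"rx": 0, "ry": 0, "rz": 0, "tx": -6, "ty": 0, "tz": 0.6, "grip": 0.4}
    - {"rx": 0, "ry": 0, "rz": 0, "tx": -6, "ty": 0, "tz": 0.6, "grip": 0.4}
    - {"rx": 0, "ry": 0, "rz": 0, "tx": -6, "ty": 0, "tz": 0.6, "grip": 0.4}
    - {"rx": 0, "ry": 0, "rz": 0, "tx": -6, "ty": 0, "tz": 0.6, "grip": 0.4}
    - {"rx": 0, "ry": 0, "rz": 0, "tx": -6, "ty": 0, "tz": 0.6, "grip": 0.4}

```text
t: 5.25
tcp_pos: [485.0, 256.7, 113.1]
eef_rot: [1.993, 2.328, -0.098]
wrist_force: [-1.0, 7.2, 4.7]
width: 0.7
```

```bash
cat > st.py <<'E'
from h import *
s=env.observe();f=s['wrist_force']
print(s['t'],rack(s['tcp_pos']),'F rack',np.round([f[:2]@AX,f[:2]@AY,f[2]],1),s['moment'].round(2),(R0.inv()*Ro.from_rotvec(s['eef_rot'])).as_rotvec().round(3))
E
python3 st.py; python3 - <<'E'
from h import *
snap('top','top2.png'); i=cv2.imread('pics/top2.png')[205:365,150:470]
cv2.imwrite('pics/c3.png',cv2.resize(i,None,fx=2.5,fy=2.5,interpolation=cv2.INTER_CUBIC))
E
```

```text
5.25 [-212.5   -1.    43.1] F rack [-7.3  0.1  4.7] [1.09 0.19 0.02] [-0.001 -0.099 -0.   ]
```

View pics/c3.png

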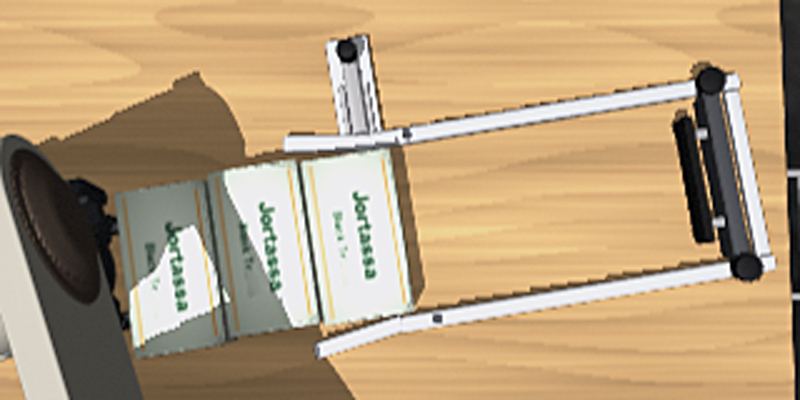

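The row has closed up and is straight, and the front box has entered the mouth between the rails (upper corner (393,150), lower corner (413,307)). I'll keep pushing.

>>> play_rows:
  deltas:
    - {"rx": 0, "ry": 0, "rz": 0, "tx": -6, "ty": 0, "tz": 0.6, "grip": 0.4}
    - {"rx": 0, "ry": 0, "rz": 0, "tx": -6, "ty": 0, "tz": 0.6, "grip": 0.4}
    - {"rx": 0, "ry": 0, "rz": 0, "tx": -6, "ty": 0, "tz": 0.6, "grip": 0.4}
    - {"rx": 0, "ry": 0, "rz": 0, "tx": -6, "ty": 0, "tz": 0.6, "grip": 0.4}
    - {"rx": 0, "ry": 0, "rz": 0, "tx": -6, "ty": 0, "tz": 0.6, "grip": 0.4}
    - {"rx": 0, "ry": 0, "rz": 0, "tx": -6, "ty": 0, "tz": 0.6, "grip": 0.4}
    - {"rx": 0, "ry": 0, "rz": 0, "tx": -6, "ty": 0, "tz": 0.6, "grip": 0.4}
    - {"rx": 0, "ry": 0, "rz": 0, "tx": -6, "ty": 0, "tz": 0.6, "grip": 0.4}

```text
t: 6.3
tcp_pos: [492.4, 209.1, 113.1]
eef_rot: [1.993, 2.328, -0.098]
wrist_force: [-1.0, 7.2, 4.4]
width: 0.701
```

```bash
python3 st.py; python3 - <<'E'
from h import *
d=dict(np.load('pics/top.npz'))
P=lambda x,y,z: rack(ray(d,150+(x+.5)/2.5-.5,205+(y+.5)/2.5-.5,z))
for q in[(117,195),(135,355),(303,162),(393,150),(412,307),(320,325)]: print(P(*q,143))
E
```

```text
6.3 [-164.3   -1.    43.1] F rack [-7.2  0.1  4.4] [ 1.13  0.16 -0.03] [-0.001 -0.099 -0.   ]
[-196.2   57.7   73. ]
[-198.2  -61.4   73. ]
[-55.1  60.4  73. ]
[13.2 58.7 73. ]
[  9.  -59.2  73. ]
[-60.3 -61.4  73. ]
```

>>> play_rows:
  deltas:
    - {"rx": 0, "ry": 0, "rz": 0, "tx": -6, "ty": 0, "tz": 0.6, "grip": 0.4}
    - {"rx": 0, "ry": 0, "rz": 0, "tx": -6, "ty": 0, "tz": 0.6, "grip": 0.4}
    - {"rx": 0, "ry": 0, "rz": 0, "tx": -6, "ty": 0, "tz": 0.6, "grip": 0.4}
    - {"rx": 0, "ry": 0, "rz": 0, "tx": -6, "ty": 0, "tz": 0.6, "grip": 0.4}
    - {"rx": 0, "ry": 0, "rz": 0, "tx": -6, "ty": 0, "tz": 0.6, "grip": 0.4}
    - {"rx": 0, "ry": 0, "rz": 0, "tx": -6, "ty": 0, "tz": 0.6, "grip": 0.4}
    - {"rx": 0, "ry": 0, "rz": 0, "tx": -6, "ty": 0, "tz": 0.6, "grip": 0.4}
    - {"rx": 0, "ry": 0, "rz": 0, "tx": -6, "ty": 0, "tz": 0.6, "grip": 0.4}

```text
t: 7.3
tcp_pos: [499.8, 161.4, 113.1]
eef_rot: [1.993, 2.328, -0.098]
wrist_force: [-1.1, 6.8, 4.2]
width: 0.697
```

>>> play_rows:
  deltas:
    - {"rx": 0, "ry": 0, "rz": 0, "tx": -6, "ty": 0, "tz": 0.6, "grip": 0.4}
    - {"rx": 0, "ry": 0, "rz": 0, "tx": -6, "ty": 0, "tz": 0.6, "grip": 0.4}
    - {"rx": 0, "ry": 0, "rz": 0, "tx": -6, "ty": 0, "tz": 0.6, "grip": 0.4}
    - {"rx": 0, "ry": 0, "rz": 0, "tx": -6, "ty": 0, "tz": 0.6, "grip": 0.4}
    - {"rx": 0, "ry": 0, "rz": 0, "tx": -6, "ty": 0, "tz": 0.6, "grip": 0.4}
    - {"rx": 0, "ry": 0, "rz": 0, "tx": -6, "ty": 0, "tz": 0.6, "grip": 0.4}
    - {"rx": 0, "ry": 0, "rz": 0, "tx": -6, "ty": 0, "tz": 0.6, "grip": 0.4}
    - {"rx": 0, "ry": 0, "rz": 0, "tx": -6, "ty": 0, "tz": 0.6, "grip": 0.4}

```text
t: 8.3
tcp_pos: [507.3, 113.8, 113.1]
eef_rot: [1.993, 2.328, -0.098]
wrist_force: [-0.0, 7.6, 5.1]
width: 0.697
```

>>> play_rows:
  deltas:
    - {"rx": 0, "ry": 0, "rz": 0, "tx": -6, "ty": 0, "tz": 0.6, "grip": 0.4}
    - {"rx": 0, "ry": 0, "rz": 0, "tx": -6, "ty": 0, "tz": 0.6, "grip": 0.4}
    - {"rx": 0, "ry": 0, "rz": 0, "tx": -6, "ty": 0, "tz": 0.6, "grip": 0.4}
    - {"rx": 0, "ry": 0, "rz": 0, "tx": -6, "ty": 0, "tz": 0.6, "grip": 0.4}
    - {"rx": 0, "ry": 0, "rz": 0, "tx": -6, "ty": 0, "tz": 0.6, "grip": 0.4}
    - {"rx": 0, "ry": 0, "rz": 0, "tx": -5, "ty": 0, "tz": 0.5, "grip": 0.4}
    - {"rx": 0, "ry": 0, "rz": 0, "tx": -4, "ty": 0, "tz": 0.4, "grip": 0.4}
    - {"rx": 0, "ry": 0, "rz": 0, "tx": -3, "ty": 0, "tz": 0.3, "grip": 0.4}

```text
t: 9.3
tcp_pos: [513.8, 72.1, 113.1]
eef_rot: [1.993, 2.328, -0.098]
wrist_force: [-0.1, 7.6, 4.4]
width: 0.701
```

```bash
python3 st.py
```

```text
9.3 [-25.6  -0.9  43.1] F rack [-7.5  1.   4.4] [ 1.23  0.03 -0.07] [-0.001 -0.099 -0.   ]
```

>>> play_rows:
  deltas:
    - {"rx": 0, "ry": 0, "rz": 0, "tx": -2, "ty": 0, "tz": 0.2, "grip": 0.4}
    - {"rx": 0, "ry": 0, "rz": 0, "tx": -2, "ty": 0, "tz": 0.2, "grip": 0.4}
    - {"rx": 0, "ry": 0, "rz": 0, "tx": -2, "ty": 0, "tz": 0.2, "grip": 0.4}
    - {"rx": 0, "ry": 0, "rz": 0, "tx": -2, "ty": 0, "tz": 0.2, "grip": 0.4}
    - {"rx": 0, "ry": 0, "rz": 0, "tx": -2, "ty": 0, "tz": 0.2, "grip": 0.4}
    - {"rx": 0, "ry": 0, "rz": 0, "tx": -2, "ty": 0, "tz": 0.2, "grip": 0.4}
    - {"rx": 0, "ry": 0, "rz": 0, "tx": -1.5, "ty": 0, "tz": 0.15, "grip": 0.4}
    - {"rx": 0, "ry": 0, "rz": 0, "tx": -1, "ty": 0, "tz": 0.1, "grip": 0.4}

```text
t: 10.3
tcp_pos: [515.9, 57.8, 113.0]
eef_rot: [1.993, 2.328, -0.098]
wrist_force: [-1.7, 6.3, 4.7]
width: 0.699
```

>>> play_rows:
  deltas:
    - {"rx": 0, "ry": 0, "rz": 0, "tx": -0.7, "ty": 0, "tz": 0.07, "grip": 0.4}
    - {"rx": 0, "ry": 0, "rz": 0, "tx": -0.7, "ty": 0, "tz": 0.07, "grip": 0.4}
    - {"rx": 0, "ry": 0, "rz": 0, "tx": -0.7, "ty": 0, "tz": 0.07, "grip": 0.4}
    - {"rx": 0, "ry": 0, "rz": 0, "tx": -0.7, "ty": 0, "tz": 0.07, "grip": 0.4}
    - {"rx": 0, "ry": 0, "rz": 0, "tx": -0.7, "ty": 0, "tz": 0.07, "grip": 0.4}
    - {"rx": 0, "ry": 0, "rz": 0, "tx": -0.7, "ty": 0, "tz": 0.07, "grip": 0.4}
    - {"rx": 0, "ry": 0, "rz": 0, "tx": -0.7, "ty": 0, "tz": 0.07, "grip": 0.4}
    - {"rx": 0, "ry": 0, "rz": 0, "tx": -0.7, "ty": 0, "tz": 0.07, "grip": 0.4}

```text
t: 11.3
tcp_pos: [516.7, 52.2, 113.1]
eef_rot: [1.993, 2.328, -0.098]
wrist_force: [-2.1, 7.4, 5.0]
width: 0.697
```

```bash
python3 st.py
```

```text
11.3 [-5.6 -1.  43.1] F rack [-7.6 -0.9  5. ] [ 1.21  0.18 -0.01] [-0.    -0.099 -0.   ]
```

>>> play_rows:
  deltas:
    - {"rx": 0, "ry": 0, "rz": 0, "tx": -0.6, "ty": 0, "tz": 0.06, "grip": 0.4}
    - {"rx": 0, "ry": 0, "rz": 0, "tx": -0.6, "ty": 0, "tz": 0.06, "grip": 0.4}
    - {"rx": 0, "ry": 0, "rz": 0, "tx": -0.6, "ty": 0, "tz": 0.06, "grip": 0.4}
    - {"rx": 0, "ry": 0, "rz": 0, "tx": -0.6, "ty": 0, "tz": 0.06, "grip": 0.4}
    - {"rx": 0, "ry": 0, "rz": 0, "tx": -0.6, "ty": 0, "tz": 0.06, "grip": 0.4}
    - {"rx": 0, "ry": 0, "rz": 0, "tx": -0.6, "ty": 0, "tz": 0.06, "grip": 0.4}
    - {"rx": 0, "ry": 0, "rz": 0, "tx": -0.6, "ty": 0, "tz": 0.06, "grip": 0.4}
    - {"rx": 0, "ry": 0, "rz": 0, "tx": -0.6, "ty": 0, "tz": 0.06, "grip": 0.4}

```text
t: 12.3
tcp_pos: [517.5, 47.5, 113.0]
eef_rot: [1.993, 2.328, -0.099]
wrist_force: [-0.2, 8.4, 5.6]
width: 0.696
```

>>> play_rows:
  deltas:
    - {"rx": 0, "ry": 0, "rz": 0, "tx": -0.5, "ty": 0, "tz": 0.05, "grip": 0.4}
    - {"rx": 0, "ry": 0, "rz": 0, "tx": -0.5, "ty": 0, "tz": 0.05, "grip": 0.4}
    - {"rx": 0, "ry": 0, "rz": 0, "tx": -0.5, "ty": 0, "tz": 0.05, "grip": 0.4}
    - {"rx": 0, "ry": 0, "rz": 0, "tx": -0.5, "ty": 0, "tz": 0.05, "grip": 0.4}
    - {"rx": 0, "ry": 0, "rz": 0, "tx": -0.5, "ty": 0, "tz": 0.05, "grip": 0.4}
    - {"rx": 0, "ry": 0, "rz": 0, "tx": -0.5, "ty": 0, "tz": 0.05, "grip": 0.4}
    - {"rx": 0, "ry": 0, "rz": 0, "tx": -0.5, "ty": 0, "tz": 0.05, "grip": 0.4}
    - {"rx": 0, "ry": 0, "rz": 0, "tx": -0.5, "ty": 0, "tz": 0.05, "grip": 0.4}

```text
t: 13.3
tcp_pos: [518.1, 43.5, 113.0]
eef_rot: [1.993, 2.328, -0.099]
wrist_force: [-1.1, 8.2, 5.7]
width: 0.699
```

```bash
python3 st.py
```

```text
13.3 [ 3.3 -1.  43. ] F rack [-8.3  0.2  5.7] [ 1.2   0.16 -0.04] [-0.    -0.099 -0.   ]
```

>>> play_rows:
  deltas:
    - {"rx": 0, "ry": 0, "rz": 0, "tx": -0.6, "ty": 0, "tz": 0.06, "grip": 0.4}
    - {"rx": 0, "ry": 0, "rz": 0, "tx": -0.6, "ty": 0, "tz": 0.06, "grip": 0.4}
    - {"rx": 0, "ry": 0, "rz": 0, "tx": -0.6, "ty": 0, "tz": 0.06, "grip": 0.4}
    - {"rx": 0, "ry": 0, "rz": 0, "tx": -0.6, "ty": 0, "tz": 0.06, "grip": 0.4}
    - {"rx": 0, "ry": 0, "rz": 0, "tx": -0.6, "ty": 0, "tz": 0.06, "grip": 0.4}
    - {"rx": 0, "ry": 0, "rz": 0, "tx": -0.6, "ty": 0, "tz": 0.06, "grip": 0.4}
    - {"rx": 0, "ry": 0, "rz": 0, "tx": -0.6, "ty": 0, "tz": 0.06, "grip": 0.4}
    - {"rx": 0, "ry": 0, "rz": 0, "tx": -0.6, "ty": 0, "tz": 0.06, "grip": 0.4}

```text
t: 14.3
tcp_pos: [518.8, 38.7, 113.0]
eef_rot: [1.993, 2.328, -0.099]
wrist_force: [-1.0, 7.8, 6.1]
width: 0.697
```

>>> play_rows:
  deltas:
    - {"rx": 0, "ry": 0, "rz": 0, "tx": -0.6, "ty": 0, "tz": 0.06, "grip": 0.4}
    - {"rx": 0, "ry": 0, "rz": 0, "tx": -0.6, "ty": 0, "tz": 0.06, "grip": 0.4}
    - {"rx": 0, "ry": 0, "rz": 0, "tx": -0.6, "ty": 0, "tz": 0.06, "grip": 0.4}
    - {"rx": 0, "ry": 0, "rz": 0, "tx": -0.6, "ty": 0, "tz": 0.06, "grip": 0.4}
    - {"rx": 0, "ry": 0, "rz": 0, "tx": -0.6, "ty": 0, "tz": 0.06, "grip": 0.4}
    - {"rx": 0, "ry": 0, "rz": 0, "tx": -0.6, "ty": 0, "tz": 0.06, "grip": 0.4}
    - {"rx": 0, "ry": 0, "rz": 0, "tx": -0.6, "ty": 0, "tz": 0.06, "grip": 0.4}
    - {"rx": 0, "ry": 0, "rz": 0, "tx": -0.6, "ty": 0, "tz": 0.06, "grip": 0.4}

```text
t: 15.3
tcp_pos: [519.6, 34.0, 113.0]
eef_rot: [1.993, 2.328, -0.099]
wrist_force: [-0.5, 7.8, 5.3]
width: 0.699
```

```bash
python3 st.py
```

```text
15.3 [12.9 -1.  43. ] F rack [-7.8  0.7  5.3] [ 1.18  0.22 -0.01] [-0.    -0.099 -0.   ]
```

>>> play_rows:
  deltas:
    - {"rx": 0, "ry": 0, "rz": 0, "tx": -0.5, "ty": 0, "tz": 0.05, "grip": 0.4}
    - {"rx": 0, "ry": 0, "rz": 0, "tx": -0.5, "ty": 0, "tz": 0.05, "grip": 0.4}
    - {"rx": 0, "ry": 0, "rz": 0, "tx": -0.5, "ty": 0, "tz": 0.05, "grip": 0.4}
    - {"rx": 0, "ry": 0, "rz": 0, "tx": -0.5, "ty": 0, "tz": 0.05, "grip": 0.4}
    - {"rx": 0, "ry": 0, "rz": 0, "tx": -0.5, "ty": 0, "tz": 0.05, "grip": 0.4}
    - {"rx": 0, "ry": 0, "rz": 0, "tx": -0.5, "ty": 0, "tz": 0.05, "grip": 0.4}
    - {"rx": 0, "ry": 0, "rz": 0, "tx": -0.5, "ty": 0, "tz": 0.05, "grip": 0.4}
    - {"rx": 0, "ry": 0, "rz": 0, "tx": -0.5, "ty": 0, "tz": 0.05, "grip": 0.4}

```text
t: 16.3
tcp_pos: [520.0, 30.7, 113.1]
eef_rot: [1.994, 2.329, -0.097]
wrist_force: [-3.7, 16.2, 7.0]
width: 0.701
```

```bash
python3 st.py
```

```text
16.3 [16.2 -1.1 43.1] F rack [-16.6  -1.1   7. ] [ 2.39  0.55 -0.03] [-0.    -0.098 -0.001]
```

>>> play_rows:
  deltas:
    - {"rx": 0, "ry": 0, "rz": 0, "tx": -0.4, "ty": 0, "tz": 0.04, "grip": 0.4}
    - {"rx": 0, "ry": 0, "rz": 0, "tx": -0.3, "ty": 0, "tz": 0.03, "grip": 0.4}
    - {"rx": 0, "ry": 0, "rz": 0, "tx": -0.3, "ty": 0, "tz": 0.03, "grip": 0.4}
    - {"rx": 0, "ry": 0, "rz": 0, "tx": 0, "ty": 0, "tz": 0, "grip": 0.4}
    - {"rx": 0, "ry": 0, "rz": 0, "tx": 0, "ty": 0, "tz": 0, "grip": 0.4}
    - {"rx": 0, "ry": 0, "rz": 0, "tx": 0, "ty": 0, "tz": 0, "grip": 0.4}
    - {"rx": 0, "ry": 0, "rz": 0, "tx": 0, "ty": 0, "tz": 0, "grip": 0.4}
    - {"rx": 0, "ry": 0, "rz": 0, "tx": 0, "ty": 0, "tz": 0, "grip": 0.4}

```text
t: 17.3
tcp_pos: [520.1, 30.0, 113.0]
eef_rot: [1.994, 2.329, -0.097]
wrist_force: [-3.2, 17.8, 7.3]
width: 0.7
```

```bash
python3 st.py
```

```text
17.3 [17.  -1.1 43. ] F rack [-18.   -0.4   7.3] [ 2.55  0.6  -0.01] [-0.    -0.097 -0.001]
```

Contact was felt at TCP x of about 13.5. The push force is now 18 N against about 8 N sliding friction, so roughly 10 N is on the pad. I'll back off gently.

>>> play_rows:
  deltas:
    - {"rx": 0, "ry": 0, "rz": 0, "tx": 0.5, "ty": 0, "tz": -0.05, "grip": 0.4}
    - {"rx": 0, "ry": 0, "rz": 0, "tx": 0.5, "ty": 0, "tz": -0.05, "grip": 0.4}
    - {"rx": 0, "ry": 0, "rz": 0, "tx": 1, "ty": 0, "tz": -0.1, "grip": 0.4}
    - {"rx": 0, "ry": 0, "rz": 0, "tx": 2, "ty": 0, "tz": -0.2, "grip": 0.4}
    - {"rx": 0, "ry": 0, "rz": 0, "tx": 10, "ty": 0, "tz": -1, "grip": 0.4}
    - {"rx": 0, "ry": 0, "rz": 0, "tx": 15, "ty": 0, "tz": -1.5, "grip": 0.4}
    - {"rx": 0, "ry": 0, "rz": 0, "tx": 15, "ty": 0, "tz": -1.5, "grip": 0.4}
    - {"rx": 0, "ry": 0, "rz": 0, "tx": 15, "ty": 0, "tz": -1.5, "grip": 0.4}

```text
t: 18.3
tcp_pos: [511.0, 88.5, 112.8]
eef_rot: [1.993, 2.328, -0.1]
wrist_force: [-0.0, -0.8, -1.5]
width: 0.702
```

>>> play_rows:
  deltas:
    - {"rx": 0, "ry": 0.0125, "rz": 0, "tx": 0, "ty": 0, "tz": -12, "grip": -1}
    - {"rx": 0, "ry": 0.0125, "rz": 0, "tx": 0, "ty": 0, "tz": -12, "grip": -1}
    - {"rx": 0, "ry": 0.0125, "rz": 0, "tx": 0, "ty": 0, "tz": -12, "grip": -1}
    - {"rx": 0, "ry": 0.0125, "rz": 0, "tx": 0, "ty": 0, "tz": -12, "grip": -1}
    - {"rx": 0, "ry": 0.0125, "rz": 0, "tx": 0, "ty": 0, "tz": -12, "grip": -1}
    - {"rx": 0, "ry": 0.0125, "rz": 0, "tx": 0, "ty": 0, "tz": -12, "grip": -1}
    - {"rx": 0, "ry": 0.0125, "rz": 0, "tx": 0, "ty": 0, "tz": -12, "grip": -1}
    - {"rx": 0, "ry": 0.0125, "rz": 0, "tx": 0, "ty": 0, "tz": -12, "grip": -1}

```text
t: 19.3
tcp_pos: [510.4, 92.5, 209.4]
eef_rot: [-2.043, -2.386, -0.001]
wrist_force: [-0.1, 0.5, 0.0]
width: -0.003
```

```bash
python3 st.py;  python3 - <<'E'
from h import *
plan([-8,185,120],8)
d=snap('top','top3.png')
E
```

```text
19.3 [-46.3  -1.  139.4] F rack [-0.5 -0.1  0. ] [ 0.07 -0.01 -0.03] [ 0.     0.001 -0.   ]
{'t': [-4.8, 23.3, 2.4], 'r': [-0.0, -0.0001, 0.0]}
{'t': [-4.8, 23.3, 2.4], 'r': [-0.0, -0.0001, 0.0]}
{'t': [-4.8, 23.3, 2.4], 'r': [-0.0, -0.0001, 0.0]}
{'t': [-4.8, 23.3, 2.4], 'r': [-0.0, -0.0001, 0.0]}
{'t': [-4.8, 23.3, 2.4], 'r': [-0.0, -0.0001, 0.0]}
{'t': [-4.8, 23.3, 2.4], 'r': [-0.0, -0.0001, 0.0]}
{'t': [-4.8, 23.3, 2.4], 'r': [-0.0, -0.0001, 0.0]}
{'t': [-4.8, 23.3, 2.4], 'r': [-0.0, -0.0001, 0.0]}
```

>>> play_rows:
  deltas:
    - {"rx": 0, "ry": 0, "rz": 0, "tx": -4.8, "ty": 23.3, "tz": 0, "grip": -1}
    - {"rx": 0, "ry": 0, "rz": 0, "tx": -4.8, "ty": 23.3, "tz": 0, "grip": -1}
    - {"rx": 0, "ry": 0, "rz": 0, "tx": -4.8, "ty": 23.3, "tz": 0, "grip": -1}
    - {"rx": 0, "ry": 0, "rz": 0, "tx": -4.8, "ty": 23.3, "tz": 0, "grip": -1}
    - {"rx": 0, "ry": 0, "rz": 0, "tx": -4.8, "ty": 23.3, "tz": 0, "grip": -1}
    - {"rx": 0, "ry": 0, "rz": 0, "tx": -4.8, "ty": 23.3, "tz": 0, "grip": -1}
    - {"rx": 0, "ry": 0, "rz": 0, "tx": -4.8, "ty": 23.3, "tz": 0, "grip": -1}
    - {"rx": 0, "ry": 0, "rz": 0, "tx": -4.8, "ty": 23.3, "tz": 0, "grip": -1}

```text
t: 20.35
tcp_pos: [701.3, 83.2, 208.4]
eef_rot: [-2.043, -2.386, 0.0]
wrist_force: [-0.5, 0.3, 0.4]
width: 0.005
```

>>> play_rows:
  deltas:
    - {"rx": 0, "ry": 0, "rz": 0, "tx": 0, "ty": 0, "tz": 9, "grip": -1}
    - {"rx": 0, "ry": 0, "rz": 0, "tx": 0, "ty": 0, "tz": 9, "grip": -1}
    - {"rx": 0, "ry": 0, "rz": 0, "tx": 0, "ty": 0, "tz": 9, "grip": -1}
    - {"rx": 0, "ry": 0, "rz": 0, "tx": 0, "ty": 0, "tz": 9, "grip": -1}
    - {"rx": 0, "ry": 0, "rz": 0, "tx": 0, "ty": 0, "tz": 9, "grip": -1}
    - {"rx": 0, "ry": 0, "rz": 0, "tx": 0, "ty": 0, "tz": 9, "grip": -1}
    - {"rx": 0, "ry": 0, "rz": 0, "tx": 0, "ty": 0, "tz": 9, "grip": -1}
    - {"rx": 0, "ry": 0, "rz": 0, "tx": 0, "ty": 0, "tz": 8, "grip": -1}

```text
t: 21.35
tcp_pos: [700.5, 83.2, 136.9]
eef_rot: [-2.043, -2.386, 0.0]
wrist_force: [-0.2, 0.1, 0.8]
width: 0.003
```

```bash
python3 st.py;  python3 - <<'E'
from h import *
snap('scene','scene3.png'); i=cv2.imread('pics/scene3.png')[160:360,200:460]
cv2.imwrite('pics/c4.png',cv2.resize(i,None,fx=3,fy=3,interpolation=cv2.INTER_CUBIC))
E
```

```text
21.35 [ -8.  185.3  66.9] F rack [-0.2 -0.2  0.8] [-0.03 -0.05 -0.06] [ 0.  0. -0.]
```

View pics/c4.png

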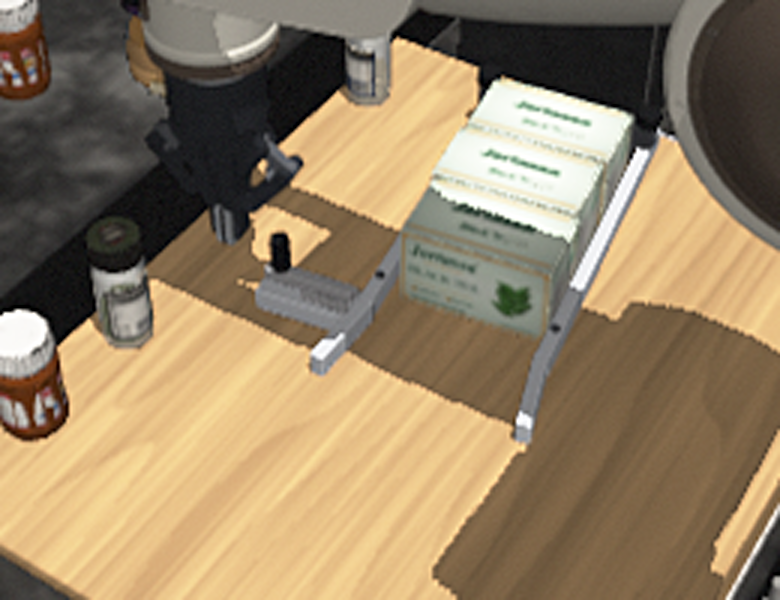

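The row stands tight and straight in the lane, clear of the keeper. The closed fingers (tip at crop (232,238)) are beside the knob (crop (280,250)). I'll check the tip height.

```bash
python3 - <<'E'
from h import *
S=dict(np.load('pics/scene.npz'))
for h in(36,42,48): print('tip',h,[((np.array(proj(S,world([-8,185,h])))-[200,160])*3).round()])
for x in(-10,-6): print('knob',x,[((np.array(proj(S,world([x,143.5,z])))-[200,160])*3).round() for z in(36,68)])
E
```

```text
tip 36 [array([231., 249.])]
tip 42 [array([230., 243.])]
tip 48 [array([230., 238.])]
knob -10 [array([276., 265.]), array([274., 235.])]
knob -6 [array([278., 262.]), array([276., 232.])]
```

>>> play_rows:
  deltas:
    - {"rx": 0, "ry": 0, "rz": 0, "tx": -1, "ty": -5, "tz": 1, "grip": -1}
    - {"rx": 0, "ry": 0, "rz": 0, "tx": -1, "ty": -5, "tz": 1, "grip": -1}
    - {"rx": 0, "ry": 0, "rz": 0, "tx": 0, "ty": -5, "tz": 0, "grip": -1}
    - {"rx": 0, "ry": 0, "rz": 0, "tx": 0, "ty": -4, "tz": 0, "grip": -1}
    - {"rx": 0, "ry": 0, "rz": 0, "tx": 0, "ty": -4, "tz": 0, "grip": -1}
    - {"rx": 0, "ry": 0, "rz": 0, "tx": 0, "ty": -4, "tz": 0, "grip": -1}
    - {"rx": 0, "ry": 0, "rz": 0, "tx": 0, "ty": -4, "tz": 0, "grip": -1}
    - {"rx": 0, "ry": 0, "rz": 0, "tx": 0, "ty": -4, "tz": 0, "grip": -1}

```text
t: 22.4
tcp_pos: [666.1, 75.8, 135.7]
eef_rot: [2.043, 2.386, 0.0]
wrist_force: [1.4, 0.1, 2.2]
width: -0.001
```

```bash
python3 st.py
```

```text
22.4 [ -5.9 150.2  65.7] F rack [0.1 1.4 2.2] [-0.   -0.24 -0.03] [-0.  0. -0.]
```

>>> play_rows:
  deltas:
    - {"rx": 0, "ry": 0, "rz": 0, "tx": 0, "ty": -4, "tz": 0, "grip": -1}
    - {"rx": 0, "ry": 0, "rz": 0, "tx": 0, "ty": -4, "tz": 0, "grip": -1}
    - {"rx": 0, "ry": 0, "rz": 0, "tx": 0, "ty": -4, "tz": 0, "grip": -1}
    - {"rx": 0, "ry": 0, "rz": 0, "tx": 0, "ty": -4, "tz": 0, "grip": -1}
    - {"rx": 0, "ry": 0, "rz": 0, "tx": 0, "ty": -4, "tz": 0, "grip": -1}
    - {"rx": 0, "ry": 0, "rz": 0, "tx": 0, "ty": -3, "tz": 0, "grip": -1}
    - {"rx": 0, "ry": 0, "rz": 0, "tx": 0, "ty": -3, "tz": 0, "grip": -1}
    - {"rx": 0, "ry": 0, "rz": 0, "tx": 0, "ty": -2, "tz": 0, "grip": -1}

```text
t: 23.4
tcp_pos: [638.4, 71.5, 135.6]
eef_rot: [-2.043, -2.386, -0.0]
wrist_force: [1.9, -0.3, 0.3]
width: 0.0
```

```bash
python3 st.py
```

```text
23.4 [ -5.9 122.2  65.6] F rack [0.6 1.8 0.3] [-0.1  -0.25  0.02] [ 0.  0. -0.]
```

>>> play_rows:
  deltas:
    - {"rx": 0, "ry": 0, "rz": 0, "tx": 0, "ty": -1, "tz": 0, "grip": -1}
    - {"rx": 0, "ry": 0, "rz": 0, "tx": 0, "ty": -1, "tz": 0, "grip": -1}
    - {"rx": 0, "ry": 0, "rz": 0, "tx": 0, "ty": -0.7, "tz": 0, "grip": -1}
    - {"rx": 0, "ry": 0, "rz": 0, "tx": 0, "ty": -0.7, "tz": 0, "grip": -1}
    - {"rx": 0, "ry": 0, "rz": 0, "tx": 0, "ty": -0.5, "tz": 0, "grip": -1}
    - {"rx": 0, "ry": 0, "rz": 0, "tx": 0, "ty": -0.5, "tz": 0, "grip": -1}
    - {"rx": 0, "ry": 0, "rz": 0, "tx": 0, "ty": -0.5, "tz": 0, "grip": -1}
    - {"rx": 0, "ry": 0, "rz": 0, "tx": 0, "ty": -0.5, "tz": 0, "grip": -1}

```text
t: 24.4
tcp_pos: [633.2, 70.7, 135.6]
eef_rot: [-2.043, -2.386, -0.0]
wrist_force: [1.6, -0.8, 0.8]
width: -0.001
```

```bash
python3 st.py
```

```text
24.4 [ -5.9 116.9  65.6] F rack [1.  1.5 0.8] [-0.13 -0.26  0.03] [ 0.  0. -0.]
```

>>> play_rows:
  deltas:
    - {"rx": 0, "ry": 0, "rz": 0, "tx": 0, "ty": -0.5, "tz": 0, "grip": -1}
    - {"rx": 0, "ry": 0, "rz": 0, "tx": 0, "ty": -0.5, "tz": 0, "grip": -1}
    - {"rx": 0, "ry": 0, "rz": 0, "tx": 0, "ty": -0.5, "tz": 0, "grip": -1}
    - {"rx": 0, "ry": 0, "rz": 0, "tx": 0, "ty": -0.5, "tz": 0, "grip": -1}
    - {"rx": 0, "ry": 0, "rz": 0, "tx": 0, "ty": -0.5, "tz": 0, "grip": -1}
    - {"rx": 0, "ry": 0, "rz": 0, "tx": 0, "ty": -0.5, "tz": 0, "grip": -1}
    - {"rx": 0, "ry": 0, "rz": 0, "tx": 0, "ty": -0.5, "tz": 0, "grip": -1}
    - {"rx": 0, "ry": 0, "rz": 0, "tx": 0, "ty": -0.5, "tz": 0, "grip": -1}

```text
t: 25.4
tcp_pos: [629.4, 70.1, 135.7]
eef_rot: [2.043, 2.386, 0.0]
wrist_force: [4.7, -0.1, 0.3]
width: 0.0
```

```bash
python3 st.py
```

```text
25.4 [ -5.9 113.1  65.7] F rack [0.8 4.7 0.3] [-0.1  -0.67 -0.02] [-0.  0. -0.]
```

>>> play_rows:
  deltas:
    - {"rx": 0, "ry": 0, "rz": 0, "tx": 0, "ty": -0.3, "tz": 0, "grip": -1}
    - {"rx": 0, "ry": 0, "rz": 0, "tx": 0, "ty": -0.3, "tz": 0, "grip": -1}
    - {"rx": 0, "ry": 0, "rz": 0, "tx": 0, "ty": -0.3, "tz": 0, "grip": -1}
    - {"rx": 0, "ry": 0, "rz": 0, "tx": 0, "ty": -0.3, "tz": 0, "grip": -1}
    - {"rx": 0, "ry": 0, "rz": 0, "tx": 0, "ty": 0, "tz": 0, "grip": -1}
    - {"rx": 0, "ry": 0, "rz": 0, "tx": 0, "ty": 0, "tz": 0, "grip": -1}
    - {"rx": 0, "ry": 0, "rz": 0, "tx": 0, "ty": 0, "tz": 0, "grip": -1}
    - {"rx": 0, "ry": 0, "rz": 0, "tx": 0, "ty": 0, "tz": 0, "grip": -1}

```text
t: 26.4
tcp_pos: [629.0, 70.0, 135.8]
eef_rot: [2.043, 2.385, 0.003]
wrist_force: [10.5, 1.2, -2.3]
width: -0.005
```

```bash
python3 st.py
```

```text
26.4 [ -5.9 112.6  65.8] F rack [ 0.4 10.5 -2.3] [ 0.1  -1.74 -0.05] [-0.002  0.    -0.   ]
```

Hard stop reached: the force rose to 10.5 N with almost no motion. Next I'll retreat and lift clear.

>>> play_rows:
  deltas:
    - {"rx": 0, "ry": 0, "rz": 0, "tx": 0, "ty": 2, "tz": 0, "grip": -1}
    - {"rx": 0, "ry": 0, "rz": 0, "tx": 0, "ty": 5, "tz": 0, "grip": -1}
    - {"rx": 0, "ry": 0, "rz": 0, "tx": 0, "ty": 10, "tz": 0, "grip": -1}
    - {"rx": 0, "ry": 0, "rz": 0, "tx": 0, "ty": 12, "tz": 0, "grip": -1}
    - {"rx": 0, "ry": 0, "rz": 0, "tx": 0, "ty": 6, "tz": -10, "grip": -1}
    - {"rx": 0, "ry": 0, "rz": 0, "tx": 0, "ty": 0, "tz": -20, "grip": -1}
    - {"rx": 0, "ry": 0, "rz": 0, "tx": 0, "ty": 0, "tz": -30, "grip": -1}
    - {"rx": 0, "ry": 0, "rz": 0, "tx": 0, "ty": 0, "tz": -30, "grip": -1}

```text
t: 27.4
tcp_pos: [662.6, 75.3, 228.2]
eef_rot: [2.043, 2.386, 0.001]
wrist_force: [-0.2, -1.0, 0.2]
width: -0.005
```

>>> play_rows:
  deltas:
    - {"rx": 0, "ry": 0, "rz": 0, "tx": 30, "ty": -10, "tz": -20, "grip": -1}
    - {"rx": 0, "ry": 0, "rz": 0, "tx": 30, "ty": -30, "tz": 0, "grip": -1}
    - {"rx": 0, "ry": 0, "rz": 0, "tx": 30, "ty": -40, "tz": 0, "grip": -1}
    - {"rx": 0, "ry": 0, "rz": 0, "tx": 30, "ty": -40, "tz": 0, "grip": -1}
    - {"rx": 0, "ry": 0, "rz": 0, "tx": 30, "ty": -40, "tz": 0, "grip": -1}
    - {"rx": 0, "ry": 0, "rz": 0, "tx": 30, "ty": -40, "tz": 0, "grip": -1}
    - {"rx": 0, "ry": 0, "rz": 0, "tx": 30, "ty": -30, "tz": 0, "grip": -1}
    - {"rx": 0, "ry": 0, "rz": 0, "tx": 20, "ty": -10, "tz": 0, "grip": -1}

```text
t: 28.4
tcp_pos: [388.4, 266.4, 247.7]
eef_rot: [2.042, 2.387, 0.004]
wrist_force: [0.8, -0.5, -0.3]
width: 0.002
```

```bash
python3 st.py; python3 - <<'E'
from h import *
snap('top','top4.png'); i=cv2.imread('pics/top4.png')[165:345,150:470]
cv2.imwrite('pics/c5.png',cv2.resize(i,None,fx=2.5,fy=2.5,interpolation=cv2.INTER_CUBIC))
snap('scene','scene4.png')
E
```

```text
28.4 [-236.9  -94.9  177.7] F rack [ 0.6  0.7 -0.3] [ 0.01  0.   -0.02] [-0.002  0.001 -0.001]
```

View pics/c5.png

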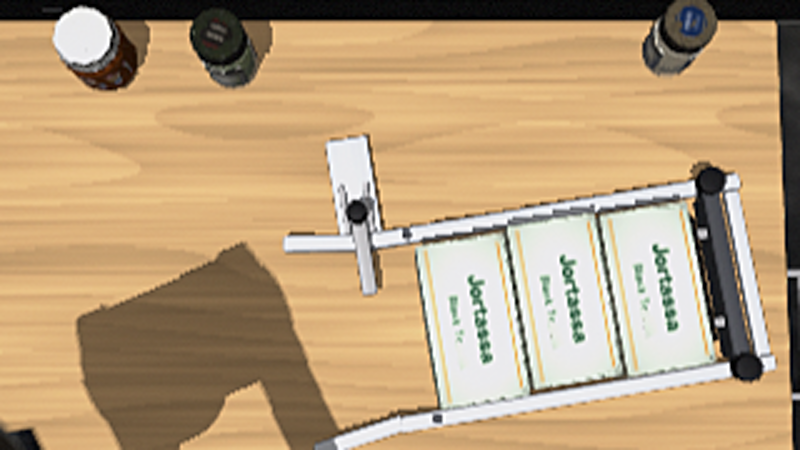

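The top view shows the keeper bar projecting into the lane behind the row (knob at crop (357,211), bar tip (370,293)). The boxes are square and tight against the pad, and the jars have not moved. I'll check the numbers.

```bash
python3 - <<'E'
from h import *
d=dict(np.load('pics/top.npz'))
P=lambda x,y,z: rack(ray(d,150+(x+.5)/2.5-.5,165+(y+.5)/2.5-.5,z))
print('knob',P(357,210,138)); 
for q in[(417,248),(440,408),(687,204),(714,361),(508,233),(599,213)]: print(P(*q,143))
a=cv2.imread('pics/top0.png').astype(int);b=cv2.imread('pics/top4.png').astype(int)
for n,(x,y,w,h) in dict(pill=(168,163,40,40),dark=(222,163,34,40),blue=(405,163,34,35)).items(): print(n,np.abs(a-b)[y:y+h,x:x+w].mean())
i=cv2.imread('pics/scene4.png')[150:330,240:460]
cv2.imwrite('pics/c6.png',cv2.resize(i,None,fx=3.6,fy=3.3,interpolation=cv2.INTER_CUBIC))
E
```

```text
knob [-9.1 93.7 68. ]
[31.3 57.4 73. ]
[ 29.4 -63.2  73. ]
[239.   58.3  73. ]
[237.3 -61.3  73. ]
[101.   57.8  73. ]
[171.7  62.   73. ]
pill 1.1433333333333333
dark 1.4517156862745098
blue 1.1521008403361344
```

View pics/c6.png

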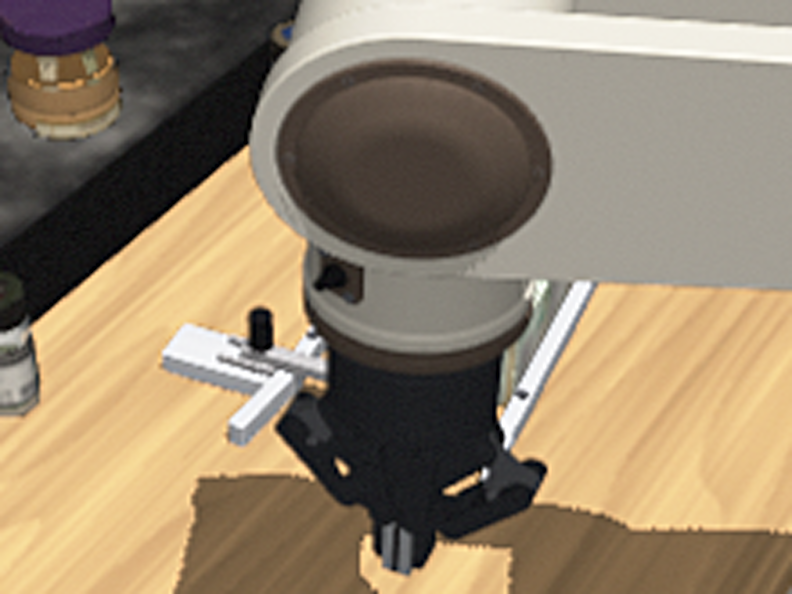

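The arm covers most of this view, but the knob has moved a full 50 mm (rack y 143.7 to 93.7), the row is closed, and the jars are unchanged. I'm handing in.

```bash
python3 -c "
from h import *
print(env.sign_off())"
```

```text
the job is handed in; nothing more can be done
None
```

The three tea boxes are in the rack as one tight row against the pad, the keeper is fully across behind them, and the job is handed in. It took about 28 s of the 72 s allowed.

- **Row and pad:** I pushed the row with two part-open fingers, held low on the rear box. It slid at about 8 N. I felt the pad when the row's front was about 240 mm from the mouth, and pressed up to 18 N at the wrist. That is roughly 10 N on the pad.
- **Keeper:** After backing off slowly, I pushed the knob across with the closed gripper until it hit its stop at 10.5 N. In the pictures the knob moved from rack y 143.7 to 93.7, the full 50 mm. I then moved the arm clear.
- **Last checks:**
  - **Row:** it is straight in the last top view, with box spacing of about 70 mm and the rear face about 30 mm past the mouth, clear of the keeper bar.
  - **Jars:** they look the same as in the first picture.
  - **Wrist force:** it reads about zero.
- **What disagreed or could not be seen:**
  - **Pad position:** the camera first put the pad face at about 233 mm, but by feel it was about 7 mm deeper; I went by feel.
  - **Contact with the pad:** the boxes hide the pad from above, so that the row still touches it after release rests on the force readings and the front box's position, not on a direct view.
  - **Refused calls:** my first two move calls were refused for missing keys, and nothing moved.

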